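# Turn the bedside clock-mirror round

### The arm

A 6-joint arm with a two-finger parallel gripper is mounted at the origin on the work surface. World frame = base frame: x ahead of the robot, y to its left, z up, the work surface at z = 0. Lengths are in m, angles in degrees, forces in N, time in s.
With the tool pointing down it reaches from about 0.35 to 0.925 m from the base axis. Payload 6.4 kg.
Tool frame: the origin (TCP) lies between the finger pads; the fingertips stand 8 mm ahead of it and the grasp point (between the pads) lies 11 mm behind it (manip.tcp_to_tips is the distance from the TCP to the fingertips, in m); z points along the fingers, y is the line along which they close (so a half turn about z gives the same grasp; the last joint's range is limited). The gripper opens to 94 mm and grips with 3 to 60 N. Pads are 16 mm wide; open, the fingers measure 119 mm over their backs; the gripper's body (75 mm by 177 mm) begins 78 mm behind the grasp point.
Start: joints at [59.353, 14.043, 89.255, -0, 76.702, -9.975], TCP at [0.229, 0.608, 0.213] pointing down, gripper open.
Joint ranges: [-179.41, 179.41], [-58.25, 129.5], [7.25, 145.43], [-54.29, 234.29], [11.92, 165.04], [-157.13, 157.13]. Speed limits (degrees/s): [147.25, 147.25, 180, 180, 180, 180].

### API

Orientations are given as [roll, pitch, yaw] about the fixed x, y, z axes, in that order (R = Rz(yaw) Ry(pitch) Rx(roll)).
In Python, from plant import status, eyes, manip gives the robot as it stands.
- The arm moves only by the tool step_arm, never from a script. Its argument "commands" is a list that holds one entry, the list of rows, each a list of 7 numbers: the shift along the tool's x, y, z in units of 25 mm (1.0 is 25 mm), then the turn, a rotation vector about the tool's x, y, z in units of 5 degrees (1.0 is 5 degrees), then the opening, from 0 (shut) to 1 (fully open). In form: [[[tx, ty, tz, wx, wy, wz, jaw], ...]]. A call has 1 to 12 rows; each row shifts and turns the commanded pose from where the row before left it, along the tool's axes as they then stand; what a row does not reach is not made up. A row lasts 1/12 s, in which the tool goes at most 41.7 mm and 7.16 degrees, less where a joint would pass 70% of its speed; a pose out of reach is approached as far as the arm can. A call is refused whole if a number of a shift passes 1 or a number of a turn 1, either way. A call with a gripper value outside its range is refused whole. The fingers move at their own pace and stop on an object; the grip force is fixed at half the most. Time passes only in rows, so rows that do not move let the fingers close. It gives the time, the measured TCP pose, the force, the opening and the grip force at its end, in the units of the state.
- status.get_obs(): the state, without advancing time (a new reading comes with each control period).
- eyes.get_image(name): name is "side" or "top" or "wrist"; returns a dict with "image" (420x560x3 uint8, red, green, blue), "range_z" (420x560 float32, m along the optical axis (not along the pixel's ray), 0 where there is no reading), "fx", "fy", "cx", "cy" (pixels), "R" (3x3) and "t" (3): a world point X has camera coordinates R X + t. Camera axes: x right, y down, z forward; pixel columns grow to the right and rows downward; lengths in m; the calibration is good to about 2 mm. The wrist camera is an equidistant fisheye: a pixel r from the principal point sees the ray r / f radians off the axis. A picture is of the moment at which its call begins.
- manip.sign_off(): hands the job in; it is judged then, once.
The state is a dict: "t": time; "joints": joint angles; "dq": joint speeds; "effort": joint torques, N m; "tcp_pos": TCP position; "tool_rot": TCP orientation; "contact_force": force on the tool from outside, world axes, zero at the start; "wrist_torque": the same for the moment, N m; "opening": opening from 0.0 (shut) to 1.0 (fully open); "finger_force": force on a finger pad.
Only numpy, scipy, OpenCV 4.12 (cv2) and the standard library are available. Lean on these libraries where they do the work, as an engineer would, in place of code of your own. Each camera call takes 0.05 s, during which the arm holds its last target. There are 200 camera calls.

### The job

The swivel panel of the bedside stand has its clock face towards the little tray. Gently turn the panel half a turn on its post, so that the mirror on its back now looks squarely out over the tray instead. Leave the stand where it is, and do not disturb the things around it.

Things in the scene. Friction and masses are not known exactly. Their poses are not given: they have to be found in the camera images.
- stand: loose bedside stand (about 0.9 kg with its panel): wooden foot plate 170 x 130 x 16 mm with an upright brass post 14 mm thick. Origin on the table under the post's axis; z up; x points from the post to the tray (the front). The plate reaches from 65 mm behind the post to 105 mm in front of it, 65 mm to either side; its front part carries the open tray.
- tray (a point): centre of the floor of the tray on the foot plate's front, 73 mm ahead of the post, 21 mm above the table. The tray measures 60 mm (front to back) x 110 mm; its rim is 36 mm above the table.
- panel (a joint): turn of the panel about the post's upright axis, rad, counter-clockwise from above positive. 0: clock squarely towards the tray; +3.14 or -3.14: mirror squarely towards the tray. Starts within 0.4 of 0, turns either way (stops only at +-6). Light friction (0.04 N m, 0.6 N at 65 mm from the axis): no spring, no coasting, it stays where it is left.
- panel_top (a point): middle of the panel's upper edge, on the turning axis, 220 mm above the table. The panel is an upright flat pale wooden board 180 mm wide, 130 mm high, 20 mm thick over its faces, centred on the axis; lower edge 90 mm above the table. At joint 0 its width lies along the stand's y. Nothing stands over it.
- clock_face (a point): centre of the panel's clock face (round white dial with hands), 8 mm from the turning axis, 155 mm above the table; x points out of the clock face. The opposite face has a rectangular mirror.
- radio: small wooden table radio, 80 x 150 mm, 105 mm high; leave alone. Origin at the centre of its underside.
- mug: mug, 80 mm across, 90 mm high, with a handle to its +y side; leave alone. Origin at the centre of its underside.
- diffuser: round glass scent jar, 64 mm across, with a wooden collar (top at 96 mm) and thin reeds to 150 mm; leave alone. Origin at the centre of its underside.
- book: closed yellow book lying flat, 130 x 190 mm, 25 mm thick; leave alone. Origin at the centre of its underside.
Things that resemble listed ones, but are neither listed nor needed, are in the scene too. What is meant by the stand is not blue or green, and is the larger of those in its own colour.

How it is judged:
By the outcome, as a careful person would: the job done as asked, in the order asked, and still so for the second after the job is handed in, with the robot touching nothing.
It also fails if it takes over 45 s, if anything falls off the work surface, if the arm or the gripper's body presses on something with over 40 N, if the wrist force passes 120 N, or if a joint passes its speed limit or range.

## Working session

There is one attempt and no reset: what is moved stays moved. The work goes in short steps, Python scripts to look and compute and a tool call to move; the robot and the scene stay as the last step left them, time stands still between calls to the robot, and variables do not carry over. Pictures are saved under pics/ and viewed, at most 10 in all, crops included, and the job is handed in when it is done.

Besides the shell and the picture viewer there is one more tool, called by a JSON object that holds its "method" and its "body", one argument or row to a line. step_arm: Moves the arm, as the interface text tells. Its arguments: {"type":"object","properties":{"commands":{"type":"array","items":{"type":"array","items":{"type":"array","items":{"type":"number"}}}}},"required":["commands"]}

```bash
mkdir -p pics
python3 - <<'E'
from plant import status, eyes, manip
import cv2, numpy as np, pickle
d={n:eyes.get_image(n) for n in("side","top")}
pickle.dump(d,open("im.pkl","wb"))
for n in d: cv2.imwrite(f"pics/{n}0.png",d[n]["image"][:,:,::-1]); print(n,d[n]["R"],d[n]["t"],d[n]["fx"],d[n]["cx"],d[n]["cy"])
o=status.get_obs();print(o["tcp_pos"],o["tool_rot"],manip.tcp_to_tips)
E
```

```text
side [[ 0.76513451 -0.64386713 -0.00207231]
 [-0.32669262 -0.38544516 -0.86296232]
 [ 0.55483431  0.66095926 -0.50526404]] [-0.31578265  0.36259262  0.73720707] 434.25845550522257 279.35772668437227 207.66536859731974
top [[-0.02599206 -0.99947433 -0.0193771 ]
 [-0.9904069   0.02837812 -0.1352363 ]
 [ 0.1357151   0.01567614 -0.99062388]] [0.15888713 0.52890263 1.37568842] 457.73800750608837 273.58334063820973 211.21919474156743
[0.22919899 0.60770808 0.21250835] [-1.79906083e+02 -1.48416104e-02  1.59328054e+02] 0.008
```

View pics/side0.png

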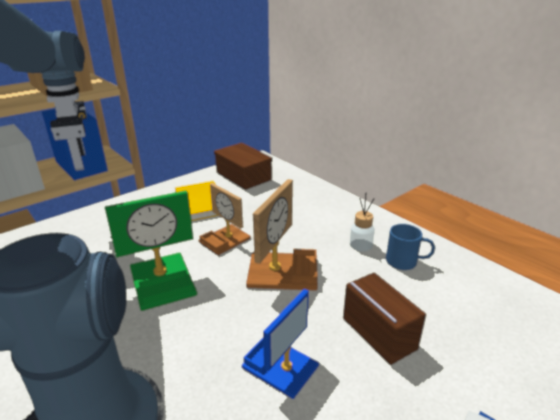

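View pics/top0.png

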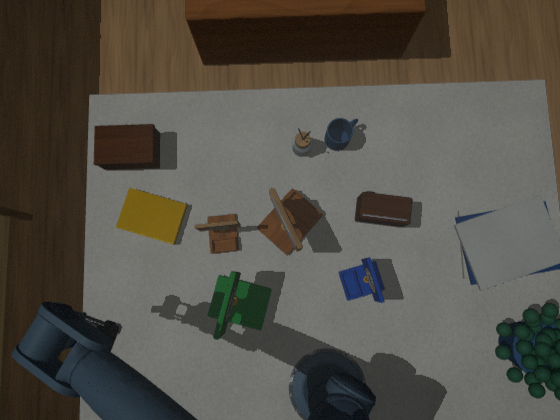

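Candidates for the stand are the large wooden one (top 288,220; side 275,235), the small wooden one (top 222,232; side 228,212), the green one (top 235,303) and the blue one (top 365,280). By the description it is the large wooden one, so I'll check that in a crop and measure.

```bash
cat > h.py <<'E'
import numpy as np, cv2, pickle
def cloud(c):
    z=c["range_z"]; v,u=np.mgrid[:z.shape[0],:z.shape[1]]
    P=np.stack([(u-c["cx"])/c["fx"]*z,(v-c["cy"])/c["fy"]*z,z],-1)
    W=(P-c["t"])@c["R"]; W[z<=0]=np.nan
    return W
def rect(W,m):
    p=W[m][:,:2]*1000
    r=cv2.minAreaRect(p.astype(np.float32)); return [np.round(x,1) for x in r], np.round(cv2.boxPoints(r)/1000,3).tolist(), len(p)
E
python3 - <<'E'
from h import *
d=pickle.load(open("im.pkl","rb"))
c=d["top"];W=cloud(c);v,u=np.mgrid[:420,:560]
for nm,(u0,u1,v0,v1) in dict(big=(255,326,183,260),small=(192,268,208,256),green=(205,275,268,340)).items():
    b=(u>=u0)&(u<u1)&(v>=v0)&(v<v1); Z=W[...,2]
    top=np.nanpercentile(Z[b],99); print(nm,"top",top.round(3))
    print(" edge",rect(W,b&(Z>top-.02))); 
    print(" plate",rect(W,b&(Z>.008)&(Z<.05)))
    print(" rim",rect(W,b&(Z>.026)&(Z<.045)))
    e=cv2.resize(c["image"][v0:v1,u0:u1],None,fx=5,fy=5,interpolation=3)
    if nm=="big": a=e
s=d["side"]["image"][170:300,190:335]
s=cv2.resize(s,None,fx=3,fy=3,interpolation=3)
H=max(a.shape[0],s.shape[0]);o=np.zeros((H,a.shape[1]+s.shape[1],3),np.uint8);o[:a.shape[0],:a.shape[1]]=a;o[:s.shape[0],a.shape[1]:]=s
cv2.imwrite("pics/crop.png",o[:,:,::-1]);print(o.shape)
# obstacle points by height >.05 around big stand
for nm,(u0,u1,v0,v1) in dict(diff=(288,316,126,160),mug=(322,368,114,152),radio=(352,415,188,230),far=(90,165,118,172)).items():
    b=(u>=u0)&(u<u1)&(v>=v0)&(v<v1)&(W[...,2]>.03); print(nm,rect(W,b)[:1],np.nanmax(W[...,2][b]))
E
```

```text
big top 0.223
 edge ([array([488.7, 109.9]), array([179.1,  18.7]), np.float64(24.8)], [[0.40299999713897705, 0.08100000023841858], [0.41100001335144043, 0.06400000303983688], [0.5740000009536743, 0.13899999856948853], [0.5659999847412109, 0.15600000321865082]], 446)
 plate ([array([512.9,  93.1]), array([222.8, 211. ]), np.float64(1.3)], [[0.39899998903274536, 0.19599999487400055], [0.40400001406669617, -0.014999999664723873], [0.6269999742507935, -0.009999999776482582], [0.621999979019165, 0.20100000500679016]], 1886)
 rim ([array([521.2,  79.9]), array([110.1, 117.3]), np.float64(46.5)], [[0.4410000145435333, 0.07999999821186066], [0.5260000228881836, -0.0], [0.6019999980926514, 0.07999999821186066], [0.515999972820282, 0.1599999964237213]], 231)
small top 0.154
 edge ([array([484.6, 307.7]), array([ 12.9, 124.6]), np.float64(4.9)], [[0.4729999899864197, 0.36899998784065247], [0.4830000102519989, 0.24500000476837158], [0.4959999918937683, 0.2460000067949295], [0.4860000014305115, 0.3700000047683716]], 200)
 plate ([array([469.6, 285.6]), array([237.8, 126. ]), np.float64(85.6)], [
[... 882 characters left out ...]
000014305115], [0.15000000596046448, 0.36500000953674316]], 1948)
 rim ([array([255.9, 251. ]), array([153.5, 110. ]), np.float64(75.1)], [[0.18299999833106995, 0.19099999964237213], [0.289000004529953, 0.16300000250339508], [0.32899999618530273, 0.3109999895095825], [0.22200000286102295, 0.33899998664855957]], 243)
(390, 790, 3)
diff ([array([738.4,  50.8]), array([62.4, 54.7]), np.float64(84.6)],) 0.15355249880573293
mug ([array([778.4, -68. ]), array([ 79.3, 105.3]), np.float64(67.1)],) 0.09700732681586575
radio ([array([ 531.7, -187.6]), array([151.8,  94.2]), np.float64(80.7)],) 0.1112727329701263
far ([array([751.1, 598. ]), array([134.5, 186.2]), np.float64(0.1)],) 0.09764244411700947
```

View pics/crop.png

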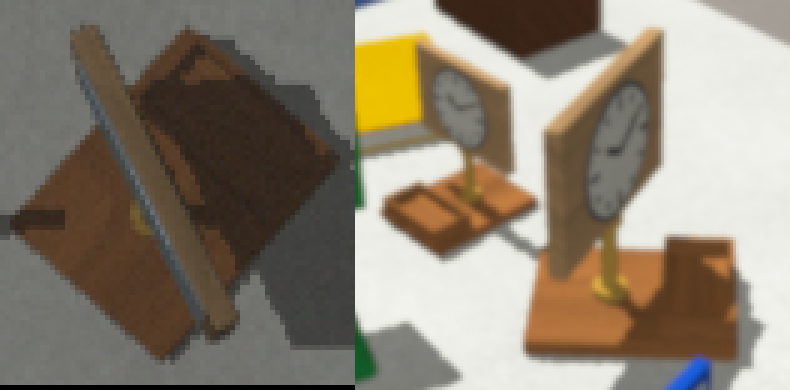

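The crop confirms it: large wooden stand, clock towards the tray (tray upper right at crop 240,120; back-left plate corner at crop 10,212), and no blue or green. Its post is near (0.489, 0.110). I'll straddle the panel's near end loosely with the jaws and swing it clockwise about the post.

```bash
cat >> h.py <<'E'
def plate(c,u0=255,u1=326,v0=183,v1=260):
    W=cloud(c);v,u=np.mgrid[:420,:560];Z=W[...,2]
    hsv=cv2.cvtColor(c["image"],cv2.COLOR_RGB2HSV)
    g=cv2.dilate(Z.astype(np.float32),np.ones((3,3)))-cv2.erode(Z.astype(np.float32),np.ones((3,3)))
    m=(u>=u0)&(u<u1)&(v>=v0)&(v<v1)&(Z>.008)&(Z<.045)&(hsv[...,1]>90)&(hsv[...,0]<20)&(g<.04)
    n,l,s,_=cv2.connectedComponentsWithStats(m.astype(np.uint8))
    keep=np.isin(l,[i for i in range(1,n) if s[i,4]>60])
    return rect(W,keep)
E
python3 - <<'E'
from h import *
d=pickle.load(open("im.pkl","rb"));print(plate(d["top"]))
E
```

```text
([array([502.9,  97.1]), array([127.9, 165.6]), np.float64(46.7)], [[0.39899998903274536, 0.10700000077486038], [0.5189999938011169, -0.006000000052154064], [0.6069999933242798, 0.08699999749660492], [0.4860000014305115, 0.20000000298023224]], 1596)h.py:13: RuntimeWarning: overflow encountered in subtract
  g=cv2.dilate(Z.astype(np.float32),np.ones((3,3)))-cv2.erode(Z.astype(np.float32),np.ones((3,3)))
```

{"method": "step_arm", "body": {
  "commands": [
    [[0,0,-0.9,0,0,0,0.4],[0,0,-0.9,0,0,0,0.4],[0,0,-0.9,0,0,0,0.4],[0,0,-0.9,0,0,0,0.4],[-0.88,-0.99,0,0,0,0,0.4],[-0.88,-0.99,0,0,0,0,0.4],[-0.88,-0.99,0,0,0,0,0.4],[-0.88,-0.99,0,0,0,0,0.4],[-0.88,-0.99,0,0,0,0,0.4],[-0.88,-0.99,0,0,0,0,0.4],[-0.88,-0.99,0,0,0,0,0.4],[-0.88,-0.99,0,0,0,0,0.4]]
  ]
}}

```text
t: 1.1
tcp_pos: [0.3242, 0.3592, 0.303]
tool_rot: [-180.0, -0.0, 159.4]
contact_force: [0.9, 0.8, 0.1]
opening: 0.404
finger_force: 0.0
```

{"method": "step_arm", "body": {
  "commands": [
    [[-0.88,-0.99,0,0,0,0,0.4],[-0.88,-0.99,0,0,0,0,0.4],[-0.88,-0.99,0,0,0,0,0.4],[-0.88,-0.99,0,0,0,0,0.4],[-0.88,-0.99,0,0,0,0,0.4],[-0.88,-0.99,0,0,0,0,0.4],[-0.88,-0.99,0,0,0,0,0.4],[-0.88,-0.99,0,0,0,0,0.4],[-0.88,-0.99,0,0,0,0,0.4],[0,0,0,0,0,-1,0.4],[0,0,0,0,0,-1,0.4],[0,0,0,0,0,-1,0.4]]
  ]
}}

```text
t: 2.1
tcp_pos: [0.4308, 0.0817, 0.3029]
tool_rot: [180.0, -0.1, 174.5]
contact_force: [0.3, 0.3, 0.2]
opening: 0.398
finger_force: 0.0
```

{"method": "step_arm", "body": {
  "commands": [
    [[0,0,0,0,0,-1,0.4],[0,0,0,0,0,-1,0.4],[0,0,0,0,0,-1,0.4],[0,0,0,0,0,-1,0.4],[0,0,0,0,0,-1,0.4],[0,0,0,0,0,-1,0.4],[0,0,0,0,0,0,0.4],[0,0,0,0,0,0,0.4],[0,0,0,0,0,0,0.4]]
  ]
}}

```text
t: 2.85
tcp_pos: [0.4307, 0.0825, 0.3032]
tool_rot: [180.0, -0.0, -155.8]
contact_force: [0.8, -0.4, -0.1]
opening: 0.4
finger_force: 0.0
```

Run:
```python
from plant import eyes
import cv2
cv2.imwrite("pics/w1.png",eyes.get_image("wrist")["image"][:,:,::-1])
```

```text
(no output)
```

View pics/w1.png

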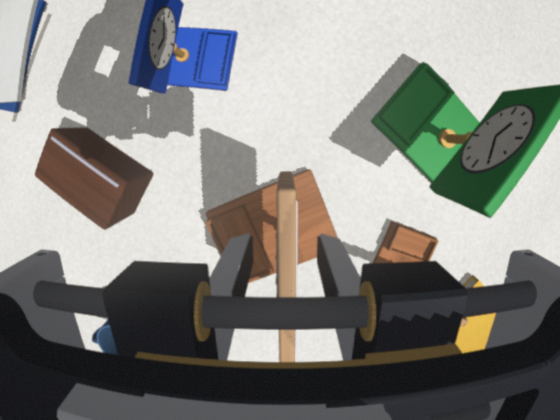

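The wrist view shows the panel edge (287,180 to 287,360) centred between the fingertips (240,240 and 330,240), so I'm going down and starting the swing.

{"method": "step_arm", "body": {
  "commands": [
    [[0,0,0.72,0,0,0,0.4],[0,0,0.72,0,0,0,0.4],[0,0,0.72,0,0,0,0.4],[0,0,0.72,0,0,0,0.4],[0,0,0.72,0,0,0,0.4],[0,0,0.72,0,0,0,0.4],[0,0,0,0,0,0,0.4],[0,0,0,0,0,0,0.4]]
  ]
}}

```text
t: 3.57
tcp_pos: [0.4303, 0.0825, 0.1949]
tool_rot: [179.9, -0.1, -155.7]
contact_force: [-0.1, -0.7, 0.3]
opening: 0.404
finger_force: 0.0
```

{"method": "step_arm", "body": {
  "commands": [
    [[-0.006,0.179,0,0,0,0.8,0.4],[-0.006,0.179,0,0,0,0.8,0.4],[-0.006,0.179,0,0,0,0.8,0.4],[-0.006,0.179,0,0,0,0.8,0.4],[-0.006,0.179,0,0,0,0.8,0.4],[-0.006,0.179,0,0,0,0.8,0.4],[0,0,0,0,0,0,0.4],[0,0,0,0,0,0,0.4]]
  ]
}}

```text
t: 4.23
tcp_pos: [0.4259, 0.1086, 0.1969]
tool_rot: [-180.0, 0.1, -179.6]
contact_force: [-0.0, -0.5, 0.7]
opening: 0.396
finger_force: 0.0
```

{"method": "step_arm", "body": {
  "commands": [
    [[-0.006,0.179,0,0,0,0.8,0.4],[-0.006,0.179,0,0,0,0.8,0.4],[-0.006,0.179,0,0,0,0.8,0.4],[-0.006,0.179,0,0,0,0.8,0.4],[-0.006,0.179,0,0,0,0.8,0.4],[-0.006,0.179,0,0,0,0.8,0.4],[-0.006,0.179,0,0,0,0.8,0.4],[-0.006,0.179,0,0,0,0.8,0.4],[-0.006,0.179,0,0,0,0.8,0.4],[-0.006,0.179,0,0,0,0.8,0.4],[0,0,0,0,0,0,0.4],[0,0,0,0,0,0,0.4]]
  ]
}}

```text
t: 5.23
tcp_pos: [0.4402, 0.1497, 0.196]
tool_rot: [180.0, 0.0, 140.5]
contact_force: [0.2, -0.7, 0.3]
opening: 0.401
finger_force: 0.0
```

```bash
python3 - <<'E' 2>/dev/null
from plant import eyes,status
from h import *
c=eyes.get_image("top");print(plate(c)[0]);o=status.get_obs();print(o["tcp_pos"],o["tool_rot"],o["joints"])
cv2.imwrite("pics/t2.png",cv2.resize(c["image"][160:290,180:350],None,fx=4,fy=4)[:,:,::-1])
E
```

```text
[array([528.5,  73.7]), array([127.7,  98.1]), np.float64(46.6)]
[0.44007375 0.14966061 0.19588709] [1.79978541e+02 3.11860771e-02 1.40455580e+02] [ 4.76720411e+00 -1.08104662e+01  1.16540764e+02 -6.68208539e-03
  7.42323966e+01 -4.56865681e+01]
```

View pics/t2.png

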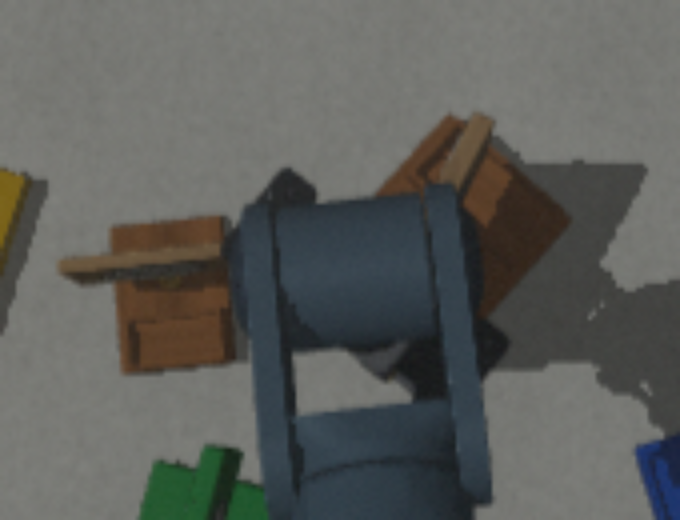

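The panel follows (far end now at crop 480,120) and the plate's angle is unchanged at 46.6°. I'll continue.

{"method": "step_arm", "body": {
  "commands": [
    [[-0.006,0.179,0,0,0,0.8,0.4],[-0.006,0.179,0,0,0,0.8,0.4],[-0.006,0.179,0,0,0,0.8,0.4],[-0.006,0.179,0,0,0,0.8,0.4],[-0.006,0.179,0,0,0,0.8,0.4],[-0.006,0.179,0,0,0,0.8,0.4],[-0.006,0.179,0,0,0,0.8,0.4],[-0.006,0.179,0,0,0,0.8,0.4],[-0.006,0.179,0,0,0,0.8,0.4],[-0.006,0.179,0,0,0,0.8,0.4],[-0.006,0.179,0,0,0,0.8,0.4],[0,0,0,0,0,0,0.4]]
  ]
}}

```text
t: 6.28
tcp_pos: [0.4826, 0.1725, 0.1957]
tool_rot: [180.0, 0.0, 96.3]
contact_force: [-0.4, 0.4, 0.9]
opening: 0.402
finger_force: 0.0
```

{"method": "step_arm", "body": {
  "commands": [
    [[-0.006,0.179,0,0,0,0.8,0.4],[-0.006,0.179,0,0,0,0.8,0.4],[-0.006,0.179,0,0,0,0.8,0.4],[-0.006,0.179,0,0,0,0.8,0.4],[-0.006,0.179,0,0,0,0.8,0.4],[-0.006,0.179,0,0,0,0.8,0.4],[-0.006,0.179,0,0,0,0.8,0.4],[-0.006,0.179,0,0,0,0.8,0.4],[-0.006,0.179,0,0,0,0.8,0.4],[-0.006,0.179,0,0,0,0.8,0.4],[0,0,0,0,0,0,0.4],[0,0,0,0,0,0,0.4]]
  ]
}}

```text
t: 7.28
tcp_pos: [0.5247, 0.1622, 0.1956]
tool_rot: [180.0, 0.0, 56.5]
contact_force: [-0.8, 0.5, 0.5]
opening: 0.401
finger_force: 0.0
```

```bash
python3 - <<'E' 2>/dev/null
from plant import eyes,status
from h import *
o=status.get_obs();p=np.array(o["tcp_pos"][:2])-[.4887,.11];print(np.hypot(*p),np.degrees(np.arctan2(p[1],p[0])),o["tool_rot"][2],o["joints"][5])
for n in("side","top"):
    c=eyes.get_image(n);W=cloud(c);P=W.reshape(-1,3);q=P[:,:2]-[.4887,.11]
    # panel end faces: points below fingertips
    a=np.radians(50);s=q@[np.cos(a),np.sin(a)];m=(np.abs(P[:,2]-.135)<.04)&(np.hypot(*q.T)<.1)
    print(n,m.sum(), cv2.minAreaRect((P[m][:,:2]*1000).astype(np.float32)) if m.sum()>20 else 0)
E
```

```text
0.06336865330977587 55.38683065626319 56.513927400153804 38.831967430373346
side 695 ((481.9102783203125, 110.31847381591797), (179.20489501953125, 14.905448913574219), 69.1073226928711)
top 54 ((455.29644775390625, 58.19945526123047), (55.980613708496094, 2.300905466079712), 66.50782012939453)
```

{"method": "step_arm", "body": {
  "commands": [
    [[-0.006,0.179,0,0,0,0.8,0.4],[-0.006,0.179,0,0,0,0.8,0.4],[-0.006,0.179,0,0,0,0.8,0.4],[-0.006,0.179,0,0,0,0.8,0.4],[0,0,0,0,0,0,0.4],[0,0,0,0,0,0,0.4]]
  ]
}}

```text
t: 7.88
tcp_pos: [0.538, 0.1506, 0.1955]
tool_rot: [180.0, 0.0, 40.5]
contact_force: [-0.7, -0.9, 1.3]
opening: 0.398
finger_force: 0.0
```

```bash
cat > ang.py <<'E'
from plant import eyes,status
from h import *
o=status.get_obs();print(o["tcp_pos"],o["tool_rot"][2],o["joints"][5])
for n in("side","top"):
    c=eyes.get_image(n);P=cloud(c).reshape(-1,3);q=P[:,:2]-[.4887,.11]
    zs=(.1,.175) if n=="side" else (.2,.24)
    m=(P[:,2]>zs[0])&(P[:,2]<zs[1])&(np.hypot(*q.T)<.1);p=(P[m][:,:2]*1000).astype(np.float32)
    l=cv2.fitLine(p,cv2.DIST_HUBER,0,.01,.01).ravel();print(n,m.sum(),"fit",np.degrees(np.arctan2(l[1],l[0])),cv2.minAreaRect(p))
    if n=="top":print(plate(c)[0])
    cv2.imwrite(f"pics/{n}_{o['t']:.1f}.png",c["image"][:,:,::-1])
E
python3 ang.py 2>/dev/null; ls pics
```

```text
[0.53796397 0.15055571 0.19548403] 40.487552674079026 53.52167706874482
side 306 fit 44.550343 ((484.9520568847656, 91.89871215820312), (153.57073974609375, 16.423919677734375), 41.337562561035156)
top 128 fit 47.323483 ((474.2118225097656, 92.3961181640625), (133.07899475097656, 17.033180236816406), 47.596099853515625)
[array([529.2,  53.1]), array([99.2, 67.5]), np.float64(47.1)]
crop.png
side0.png
side_7.9.png
t2.png
top0.png
top_7.9.png
w1.png
```

The panel is at about 47.4° and the target is 46.7°. I'll back off, lift, clear the view and check.

{"method": "step_arm", "body": {
  "commands": [
    [[0,-0.15,0,0,0,0,0.4],[0,-0.15,0,0,0,0,0.4],[0,0,0,0,0,0,0.4],[0,0,-0.5,0,0,0,0.4],[0,0,-0.9,0,0,0,0.4],[0,0,-0.9,0,0,0,0.4],[0,0,-0.9,0,0,0,0.4],[0,0,-0.9,0,0,0,0.4],[0,0,-0.9,0,0,0,0.4],[0.15,-1,0,0,0,0,0.4],[0.15,-1,0,0,0,0,0.4],[0.15,-1,0,0,0,0,0.4]]
  ]
}}

```text
t: 8.98
tcp_pos: [0.4932, 0.2213, 0.3223]
tool_rot: [179.9, -0.1, 40.3]
contact_force: [-0.1, -0.5, -0.0]
opening: 0.398
finger_force: 0.0
```

{"method": "step_arm", "body": {
  "commands": [
    [[0.15,-1,0,0,0,0,0.4],[0.15,-1,0,0,0,0,0.4],[0.15,-1,0,0,0,0,0.4],[0.15,-1,0,0,0,0,0.4],[0.15,-1,0,0,0,0,0.4],[0.15,-1,0,0,0,0,0.4],[0.15,-1,0,0,0,0,0.4],[0.15,-1,0,0,0,0,0.4],[0.15,-1,0,0,0,0,0.4],[0.15,-1,0,0,0,0,0.4],[0.15,-1,0,0,0,0,0.4],[0,0,0,0,0,0,0.4]]
  ]
}}

```text
t: 9.98
tcp_pos: [0.3446, 0.4597, 0.3216]
tool_rot: [-179.9, -0.1, 40.6]
contact_force: [0.8, 0.3, -0.2]
opening: 0.399
finger_force: 0.0
```

```bash
python3 ang.py 2>/dev/null; ls -t pics|head -2; cd pics; python3 -c "
import cv2,glob
f=sorted(glob.glob('side_*.png')+glob.glob('top_*.png'),key=lambda s:float(s.split('_')[1][:-4]))[-2:]
a,b=[cv2.imread(x) for x in f]
cv2.imwrite('both.png',cv2.resize(cv2.hconcat([a,b]),(800,300)))"
```

```text
[0.34461099 0.45972711 0.32155487] 40.584800937411146 91.22056512319959
side 302 fit 44.573864 ((484.5583801269531, 91.52273559570312), (151.55918884277344, 16.687877655029297), 41.05326843261719)
top 447 fit 48.298794 ((488.82342529296875, 110.08834838867188), (178.83123779296875, 19.142658233642578), 48.12456512451172)
[array([503.6,  96.5]), array([128.1, 167.1]), np.float64(46.8)]
top_10.0.png
side_10.0.png
```

View pics/both.png

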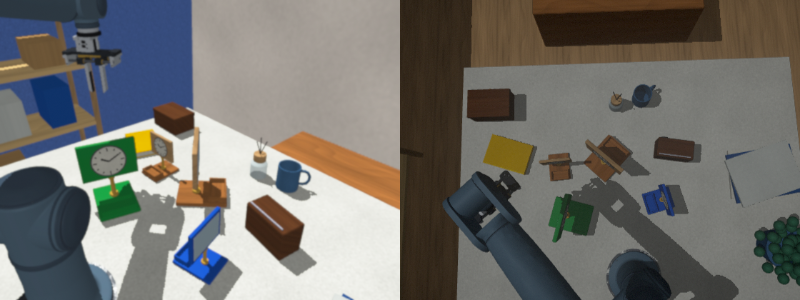

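The picture shows the panel (side view at 195,150; top view at 605,158) square over the plate: panel 48.2°, plate 46.8°. The stand and its neighbours are unmoved and the arm is clear, so I'm handing in.

```bash
python3 -c "
from plant import manip
print(manip.sign_off())"
```

```text
the job is handed in; nothing more can be done
None
```

I turned the panel half a turn clockwise, so the mirror now faces the tray, about 1.4° off square by the top camera. The stand moved less than 1 mm, its neighbours look undisturbed, and the job was handed in at about 10 s.

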